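# First in, first out: issue the oldest solder reel and restock the lane

## Robot

A 6-joint arm with a two-finger parallel gripper is mounted at the origin on the work surface; the furniture and walls round the work are solid. World frame = base frame: x ahead of the robot, y to its left, z up, the work surface at z = 0. Lengths are in m, angles in rad, forces in N, time in s.
With the tool pointing down it reaches from about 0.4 to 0.825 m from the base axis. Payload 7 kg.
Tool frame: the origin (TCP) lies midway between the tips of the shut fingers; the grasp point (between the pads) lies 19 mm behind it (arm.grasp_offset is the distance from the TCP to the grasp point, in m); z points along the fingers, y is the line along which they close (so a half turn about z gives the same grasp; the last joint's range is limited). The gripper opens to 88 mm and grips with 3 to 60 N. Pads are 19 mm wide; open, the fingers measure 130 mm over their backs; the gripper's body (78 mm by 193 mm) begins 47 mm behind the grasp point.
Start: joints at [1.636, 0.359, 0.012, 0, -1.224, -0.288], TCP at [0.149, 0.658, 0.227] pointing down, gripper open.
Joint ranges: [-3.07, 3.07], [-1.43, 2.12], [-1.02, 1.25], [-3.03, 1.67], [-3.05, -0], [-3.03, 3.03]. Speed limits (rad/s): [2.39, 2.39, 3.01, 3.14, 3.14, 3.14].

## Interface

Orientations are given as a unit quaternion [x, y, z, w].
In Python, from rig import sense, vision, sign_off, finder, arm gives the robot as it stands.
- The arm moves only by the tool play_rows, never from a script. Its argument "motion" is text: rows parted by semicolons, each of 5 numbers parted by spaces: the opening, from 0 (shut) to 1 (fully open), then the shift along the tool's x, y, z in mm, then the turn about the tool's z in rad. A call has 1 to 20 rows; each row shifts and turns the commanded pose from where the row before left it, along the tool's axes as they then stand; what a row does not reach is not made up. A row lasts 1/10 s, in which the tool goes at most 50 mm and 8.59 degrees, less where a joint would pass 70% of its speed; a pose out of reach is approached as far as the arm can. A call is refused whole if a number of a shift passes 50 or a number of a turn 0.15, either way. A call with a gripper value outside its range is refused whole. The fingers move at their own pace and stop on an object; "force" is the grip in N (left out, the last holds). Time passes only in rows, so rows that do not move let the fingers close. It gives the time, the measured TCP pose, the force, the opening and the grip force at its end, in the units of the state.
- sense(): the state, without advancing time (a new reading comes with each control period).
- vision.get_image(name): name is "scene" or "top" or "wrist"; returns a dict with "color" (480x640x3 uint8, blue, green, red), "fx", "fy", "cx", "cy" (pixels), "R" (3x3) and "t" (3): a world point X has camera coordinates R X + t. Camera axes: x right, y down, z forward; pixel columns grow to the right and rows downward; lengths in m; the calibration is good to about 2 mm. A picture is of the moment at which its call begins. There is no depth.
- sign_off(): hands the job in; it is judged then, once.
Trained networks look in the newest picture that a camera, given by its name, has taken for a name from the list of things; names that differ only in an ending like _2 or _b are one class to them, and where a whole thing is asked for, a point or a joint stands for the part that bears it (a point fixed in the world has none). Each returns a list of dicts, best first, with "conf" (0 to 1); they miss things now and then, are a little off and sometimes report something else, mostly with a low value. They report only what shows in the picture. A call takes as long as a camera call. They do not tell look-alikes from the thing itself.
- finder.regions_of(camera, label): "mask" (480x640 bool, what is visible of it) and "pixel" ([column, row] in pixels, amid what is visible of it).
The state is a dict: "time": time; "joint_positions": joint angles; "qd": joint speeds; "effort": joint torques, N m; "tcp_pos": TCP position; "tool_rot": TCP orientation; "ft_force": force on the tool from outside, world axes, zero at the start; "ft_torque": the same for the moment, N m; "gripper_width": finger opening in m; "finger_force": force on a finger pad.
Only numpy, scipy, OpenCV 4.12 (cv2) and the standard library are available. Lean on these libraries where they do the work, as an engineer would, in place of code of your own. Each camera call takes 0.05 s, during which the arm holds its last target. There are 200 camera calls.

## Task

Press the red release lever of the sloped solder rack down once, so that the oldest reel rolls out to the pick station at the low end, and let the lever spring back so that the next two reels roll forward. Then load the new reel from the cardboard tray into the free place at the high end of the lane, behind the others, standing on its rim between the side guides; set it down, do not drop it. Work the rack by its lever: do not handle the oldest or the second reel, release only one reel, and leave the other things on the bench where they are.

Things in the scene. Friction and masses are not known exactly. Their poses are not given: they have to be found in the camera images.
- rack: Light grey gravity rack for solder reels, fixed, 300 mm long; its open-topped lane is 49 mm wide inside and slopes 10 degrees down to the low end. Origin on the bench under the middle; z up, y along the lane to the HIGH (loading) end, x across it, away from the robot. Lane floor 56 mm high at the origin. Side guides stand 16 mm above the floor; 36 mm stop at the low end, 12 mm stop at the high end.
- pick_seat (a point): Centre of a reel lying in the pick station, against the soft stop at the low end (rack frame 0, -0.113, 0.069). Same axes as the rack.
- seat_1 (a point): Centre of a reel at the front place of the lane, held by the front stop of the escapement (rack frame 0, -0.030, 0.083).
- seat_2 (a point): Centre of a reel at the second place (rack frame 0, 0.033, 0.094).
- seat_3 (a point): Centre of a reel at the third place, the loading bay at the high end (rack frame 0, 0.096, 0.105); the lane floor is 32 mm below. There the guides flare out as a lead-in to 23 mm above the floor and 35 mm either side of the lane's middle. The bay is 14 mm longer than a reel, uphill; a reel set down in it rolls freely forward against the one before it.
- release_lever (a joint): Lever angle: 0 up, 0.515 rad fully down; spring return, about 4.5 N at the pad to start, 7.5 N fully down. Pressing sinks the front stop and raises a rear stop behind the first reel, so only that reel can go; it is freed near the bottom of the stroke and needs the lever held fully down about a second to roll clear. When the lever comes up, the next reels roll forward.
- lever_pad (a point): Centre of the top of the lever's red ribbed pad, 36 mm along rack x by 32 mm, beside the lane on the robot's side (at rest in the rack frame -0.068, -0.084, 0.070). Pressed fully, it goes down 34 mm and 7 mm towards rack -y. The reels stand taller than the pad; their near faces are 46 mm from its middle, across the lane.
- carton: Shallow open cardboard tray, 60 x 78 mm, walls 26 mm high and 4 mm thick, floor 4 mm; fixed. Origin at the centre of its underside, z up; the new reel stands in it on its rim, reel axis along the tray's x (roughly the world y). Bench instruments stand behind it, towards +x.
- reel_oldest: The oldest reel, at the front place of the lane (seat_1) at first; 64 mm across, 43 mm wide over its flanges, 0.18 to 0.36 kg, blue flanges, grey solder wire between. Origin at the centre of one flange's outer face; z is the reel's axis, along which its middle lies 21.5 mm from the origin.
- reel_oldest_mid (a point): Middle of that reel (reel_oldest).
- reel_second: The reel behind the oldest, at seat_2 at first; 64 mm across, 43 mm wide over its flanges, 0.18 to 0.36 kg, blue flanges, grey solder wire between. Origin at the centre of one flange's outer face; z is the reel's axis, along which its middle lies 21.5 mm from the origin.
- reel_second_mid (a point): Middle of that reel (reel_second).
- reel_third: The last reel of the lane, at seat_3 at first; 64 mm across, 43 mm wide over its flanges, 0.18 to 0.36 kg, blue flanges, grey solder wire between. Origin at the centre of one flange's outer face; z is the reel's axis, along which its middle lies 21.5 mm from the origin.
- reel_third_mid (a point): Middle of that reel (reel_third).
- reel_new: The new reel, standing on its rim in the cardboard tray at first, its top 68 mm above the bench; 64 mm across, 43 mm wide over its flanges, 0.18 to 0.36 kg, blue flanges, grey solder wire between. Origin at the centre of one flange's outer face; z is the reel's axis, along which its middle lies 21.5 mm from the origin.
- reel_new_mid (a point): Middle of that reel (reel_new).
- contact_spray: White aerosol can with red cap, 59 mm across, 202 mm tall; a bystander. Origin at the centre of its underside.
- mug: White mug with dots, 82x114x91 mm; a bystander. Origin at the centre of its underside.
- tape_roll: Roll of black tape lying flat, 55 mm across, 19 mm high; a bystander. Origin at the centre of its underside.
- flux_pot: Small round beige tin, 48 mm across, 22 mm high; a bystander. Origin at the centre of its underside.
- calculator: Black pocket calculator, 135x75x15 mm; a bystander. Origin at the centre of its underside.
Things that resemble listed ones, but are neither listed nor needed, are in the scene too. Leave any yellow look-alike of the reel_new alone. What is shaped like the reel_second but purple is not meant.

How it is judged:
By the outcome, as a careful person would: the job done as asked, in the order asked, and still so for the second after the job is handed in, with the robot touching nothing.
It also fails if it takes over 58 s, if anything falls off the work surface, if the arm or the gripper's body presses on something with over 40 N, if the wrist force passes 120 N, or if a joint passes its speed limit or range.

## Working session

There is one attempt and no reset: what is moved stays moved. The work goes in short steps, Python scripts to look and compute and a tool call to move; the robot and the scene stay as the last step left them, time stands still between calls to the robot, and variables do not carry over. Pictures are saved under pics/ and viewed, at most 10 in all, crops included, and the job is handed in when it is done.

Besides the shell and the picture viewer there is one more tool, called after "Emit:" in YAML: its name, and indented under it one key for each argument. play_rows: Moves the arm, as the interface text tells. Its arguments: {"type":"object","properties":{"motion":{"type":"string"},"force":{"type":"number"}},"required":["motion"]}

```bash
ls; mkdir -p pics
cat > h.py <<'E'
import sys; sys.path.insert(0,'.')
import numpy as np, cv2
from rig import sense, vision, sign_off, finder, arm
def ray(c,p):
    d=c["R"].T@np.array([(p[0]-c["cx"])/c["fx"],(p[1]-c["cy"])/c["fy"],1.]); return -c["R"].T@c["t"],d
def atz(c,p,z):
    o,d=ray(c,p); return o+d*(z-o[2])/d[2]
def proj(c,X):
    q=np.asarray(X)@c["R"].T+c["t"]; return np.stack([q[...,0]/q[...,2]*c["fx"]+c["cx"],q[...,1]/q[...,2]*c["fy"]+c["cy"]],-1)
E
python3 - <<'E'
from h import *
s=sense(); print(s["tcp_pos"],s["tool_rot"],s["ft_force"],s["gripper_width"],s["time"])
for n in("top","scene"):
    c=vision.get_image(n); cv2.imwrite(f"pics/{n}0.png",c["color"])
    print(n,-c["R"].T@c["t"],c["R"].round(3).tolist(),c["fx"])
    for l in("rack","release_lever","carton","reel_new","reel_oldest","contact_spray","mug"):
        for r in finder.regions_of(n,l)[:6]:
            print(l,round(r["conf"],2),np.round(r["pixel"]),r["mask"].sum(),atz(c,r["pixel"],0.05).round(3))
E
```

```text
pics
[0.14909336 0.65783724 0.22561716] [ 9.93790539e-01 -1.11263992e-01 -2.96978869e-05  8.29803694e-04] [-1.32037519  0.25752785 -0.10309917] 0.08772972095845824 0.0
top [0.22859007 0.06404047 1.72353854] [[-0.002, -1.0, 0.005], [-0.995, 0.002, -0.102], [0.102, -0.005, -0.995]] 538.2106913522579
rack 0.85 [308. 202.] 1962 [0.506 0.113 0.05 ]
rack 0.65 [247. 240.] 984 [0.387 0.304 0.05 ]
release_lever 0.47 [312. 215.] 165 [0.464 0.101 0.05 ]
carton 0.66 [282. 188.] 292 [0.549 0.195 0.05 ]
reel_new 0.81 [356. 229.] 300 [ 0.421 -0.037  0.05 ]
reel_new 0.73 [312. 212.] 191 [0.473 0.101 0.05 ]
reel_new 0.71 [392. 226.] 265 [ 0.428 -0.152  0.05 ]
reel_oldest 0.85 [307. 191.] 245 [0.541 0.116 0.05 ]
reel_oldest 0.66 [179. 193.] 644 [0.534 0.518 0.05 ]
contact_spray 0.89 [181. 194.] 660 [0.533 0.512 0.05 ]
mug 0.82 [472. 214.] 739 [ 0.468 -0.402  0.05 ]
scene [-0.11576454 -0.67702333  0.85745002] [[0.804, -0.595, -0.01], [-0.385, -0.508, -0.77], [0.453, 0.623, -0.638]] 474.55468585847507
rack 0.67 [336. 243.] 1864 [0.482 0.083 0.05 ]
release_lever 0.46 [326. 237.] 263 [0.476 0.119 0.05 ]
carton 0.86 [381. 323.] 471 [ 0.392 -0.195  0.05 ]
carton 0.6 [264. 226.] 871 [0.368 0.26  0.05 ]
carton 0.51 [386. 310.] 655 [ 0.427 -0.173  0.05 ]
reel_new 0.88 [383. 307.] 671 [ 0.427 -0.162  0.05 ]
reel_new 0.64 [349. 284.] 510 [ 0.413 -0.058  0.05 ]
reel_oldest 0.71 [341. 217.] 468 [0.565 0.165 0.05 ]
reel_oldest 0.46 [338. 240.] 2026 [0.491 0.088 0.05 ]
contact_spray 0.78 [266. 159.] 1098 [0.564 0.576 0.05 ]
mug 0.9 [478. 374.] 1758 [ 0.458 -0.409  0.05 ]
```

Run:
```python
import cv2,numpy as np
a=cv2.imread("pics/top0.png")[140:290,230:430]; b=cv2.imread("pics/scene0.png")[160:360,220:440]
a=cv2.resize(a,(800,600),interpolation=2);cv2.imwrite("pics/a.png",a)
cv2.imwrite("pics/b.png",cv2.resize(b,(660,600),interpolation=2))
```

```text
(no output)
```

View pics/a.png

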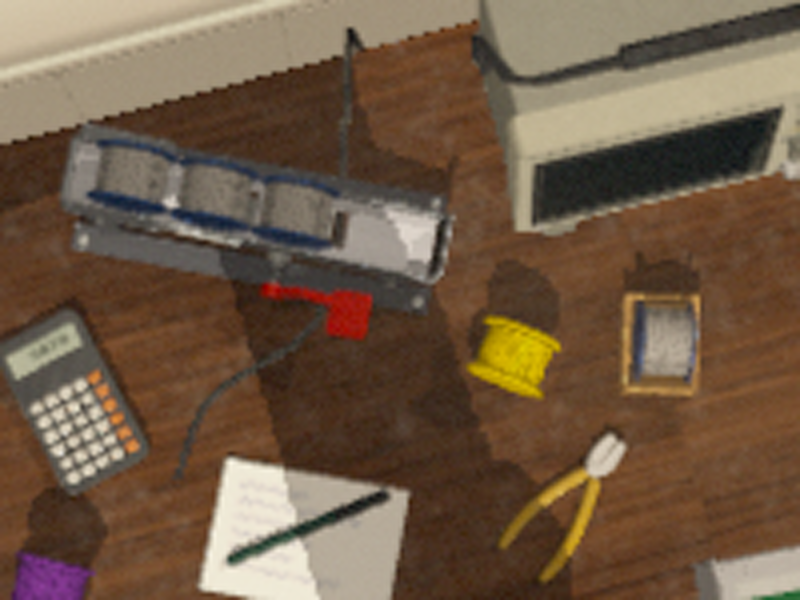

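View pics/b.png

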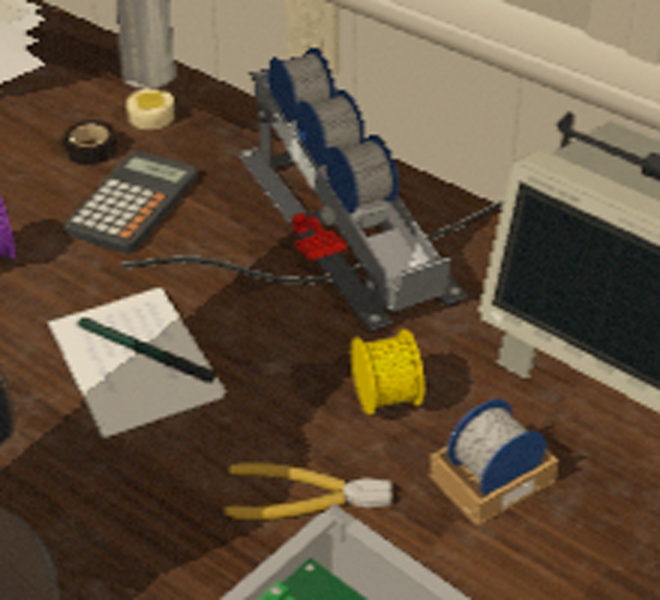

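The top crop shows the blue-flanged reel in the tray at full-image pixel (396,225). There are three candidates for the new reel:
- the blue/grey reel in the tray at (396,225)
- the yellow spool at (358,229)
- the purple spool at about (243,285)

Only the first stands in a cardboard tray and has blue flanges, and the enlarged crop confirms it. The rack's high end is at the left, and the lever pad is red at about (317,218).

Next I'll fit the poses.

```bash
cat > fit.py <<'E'
from h import *
from scipy.optimize import least_squares, minimize
def tri(cs,ps):
    A=0;b=0
    for c,p in zip(cs,ps):
        o,d=ray(c,p); d/=np.linalg.norm(d); P=np.eye(3)-np.outer(d,d); A=A+P;b=b+P@o
    return np.linalg.solve(A,b)
def rackpt(q,X):
    c,s=np.cos(q[2]),np.sin(q[2]); X=np.asarray(X,float)
    return np.stack([q[0]+c*X[...,0]-s*X[...,1],q[1]+s*X[...,0]+c*X[...,1],X[...,2]],-1)
def cyl(mid,ax,n=40):
    ax=np.array(ax)/np.linalg.norm(ax); u=np.cross(ax,[0,0,1]); t=np.linspace(0,2*np.pi,n)[:,None]
    r=.032*(np.cos(t)*u+np.sin(t)*np.array([0,0,1])); return np.vstack([mid+.0215*ax+r,mid-.0215*ax+r])
def red(c):
    b,g,r=[c["color"][...,i].astype(int) for i in range(3)]
    m=((r>110)&(g<70)&(b<70)).astype(np.uint8)
    n,l,st,ce=cv2.connectedComponentsWithStats(m); 
    return m,[(st[i],ce[i]) for i in range(1,n) if st[i][4]>40]
E
python3 - <<'E'
from fit import *
T=vision.get_image("top");S=vision.get_image("scene")
for c in(T,S):print(red(c)[1])
f=lambda x,y:np.array([230+x/4,140+y/4]); g=lambda x,y:np.array([220+x/3,160+y/3])
# pad centre
print("pad tri",tri([T,S],[f(349,315),g(319,238)]),"top@.07",atz(T,f(349,315),.07))
# rack corners from top: low stop top z~.066, high stop
L=(atz(T,f(450,213),.066)+atz(T,f(430,280),.066))/2; H=(atz(T,f(85,127),.094)+atz(T,f(66,203),.094))/2
d=H-L; print("low",L,"high",H,"len",np.hypot(*d[:2]),"yaw",np.arctan2(-d[0],d[1]),"mid",(L+H)/2)
# base plate corners z~.004
for p in((78,230),(75,248),(428,288),(424,308)): print("base",atz(T,f(*p),.004))
# reel new
for n,c,ps in(("T",T,[(636,338),(700,342)]),):
    print("carton rim",[atz(T,f(*p),.026).round(4) for p in((624,294),(700,293),(698,394),(622,393))])
def sil(c,reg):
    h=cv2.convexHull(reg.astype(np.float32)); return h
for n,c in(("top",T),("scene",S)):
  for r in finder.regions_of(n,"reel_new")[:4]: 
    ys,xs=np.where(r["mask"]); print(n,r["pixel"],xs.min(),xs.max(),ys.min(),ys.max(),xs.mean(),ys.mean())
# trunking height: scene vs top unclear; print tool body check crop
cv2.imwrite("pics/c.png",np.hstack([T["color"][60:260,100:420],S["color"][40:240,150:470]]))
E
```

```text
[(array([626,  87,  14,  13,  91], dtype=int32), array([631.84615385,  94.56043956])), (array([583, 172,   7,   8,  42], dtype=int32), array([585.47619048, 175.71428571])), (array([169, 182,  17,  18,  95], dtype=int32), array([180.01052632, 192.87368421])), (array([296, 211,  27,  14, 161], dtype=int32), array([313.20496894, 216.74534161])), (array([591, 335,  27,  25,  57], dtype=int32), array([602.56140351, 347.10526316]))]
[(array([256, 130,  18,  17, 233], dtype=int32), array([264.71244635, 138.85407725])), (array([319, 233,  16,  13, 106], dtype=int32), array([326.75471698, 240.33018868]))]
pad tri [0.44946674 0.08273712 0.07748278] top@.07 [0.44986715 0.0831863  0.07      ]
low [0.50414968 0.01229727 0.066     ] high [0.56326163 0.29293845 0.094     ] len 0.28679904603252426 yaw -0.2075972006064254 mid [0.53370566 0.15261786 0.08      ]
base [0.52832614 0.30291324 0.004     ]
base [0.51361212 0.30515315 0.004     ]
base [0.48055901 0.0202212  0.004     ]
base [0.46429062 0.02351504 0.004     ]
carton rim [array([ 0.4723, -0.1353,  0.026 ]), array([ 0.473 , -0.1959,  0.026 ]), array([ 0.3922, -0.1929,  0.026 ]), array([ 0.3931, -0.1326,  0.026 ])]
top [356.8, 230.5] 347 369 220 238 358.24468085106383 228.93617021276594
scene [348.7, 282.9] 337 361 270 297 349.02890173410407 283.2292870905588
scene [385.2, 306.6] 369 401 293 324 384.80886850152905 307.9816513761468
scene [266.8, 227.2] 243 284 211 242 263.32188295165395 227.1259541984733
```

View pics/c.png

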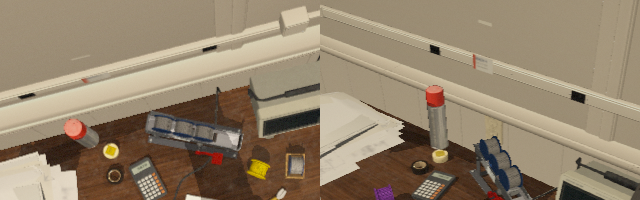

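Emit:
play_rows:
  motion: "0 24 29 -13 0;0 24 29 -13 0;0 24 29 -13 0;0 24 29 -13 0;0 24 29 -13 0;0 24 29 -13 0;0 24 29 -13 0;0 24 29 -13 0;0 24 29 0 0;0 24 29 0 0;0 24 29 0 0;0 24 29 0 0;0 24 29 0 0;0 24 29 0 -0.05;0 24 29 0 0;0 24 29 0 0;0 0 0 0 0;0 0 0 0 0"

```text
time: 2.8
tcp_pos: [0.4247, 0.1219, 0.3306]
tool_rot: [0.996, -0.088, 0.0, -0.0]
ft_force: [-0.3, 0.7, 0.2]
gripper_width: 0.0005
finger_force: 0.0
```

Run:
```python
from fit import *
s=sense();print(s["tcp_pos"],s["tool_rot"],s["ft_force"],s["joint_positions"])
W=vision.get_image("wrist");print(-W["R"].T@W["t"],W["R"].round(3).tolist(),W["fx"])
cv2.imwrite("pics/w1.png",W["color"])
import pickle;pickle.dump(W,open("w1.pkl","wb"))
T=vision.get_image("top")
f=lambda x,y:np.array([230+x/4,140+y/4])
print("wall base",atz(T,f(0,147),0),atz(T,f(475,25),0))
```

```text
[0.42466608 0.12187491 0.33058433] [ 9.96155240e-01 -8.76055397e-02  1.01763173e-05 -8.67766653e-05] [-0.26983974  0.7217506   0.23304011] [ 7.28446266e-01 -9.48780773e-02 -2.88160800e-01 -1.06037633e-04
 -1.37737323e+00  6.66934462e-01]
[0.50317604 0.10947319 0.48853966] [[-0.175, -0.984, 0.001], [-0.94, 0.168, 0.297], [-0.292, 0.051, -0.955]] 330.5508779030019
wall base [0.59745289 0.36768954 0.        ] [ 0.69855063 -0.01931086  0.        ]
```

View pics/w1.png

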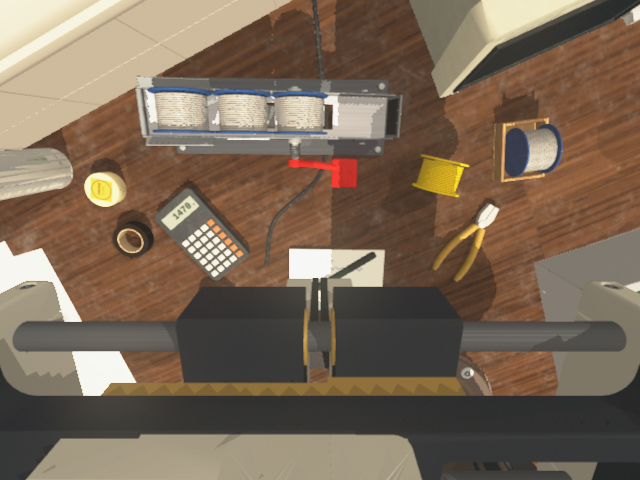

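The wrist image shows the rack with its reels at (180,108), (243,108) and (299,110), and the red pad at (344,173). The tray reel is at (532,150), and a wall sits close behind the rack at upper left. The gripper body is 193 mm along its closing axis, so the wall clearance at the bay needs checking.

Run:
```python
from fit import *
import pickle
W=pickle.load(open("w1.pkl","rb"))
T=cv2.imread("pics/top0.png");S=cv2.imread("pics/scene0.png")
cv2.imwrite("pics/d.png",np.vstack([cv2.resize(T[85:215,120:440],(800,325),interpolation=2),cv2.resize(S[60:170,200:520],(800,275),interpolation=2)]))
print("wall base wrist",[atz(W,p,0).round(3) for p in((0,150),(285,0),(140,76))])
print("pad",atz(W,(344,173),.07))
```

```text
wall base wrist [array([ 0.562,  0.561, -0.   ]), array([0.671, 0.123, 0.   ]), array([0.619, 0.332, 0.   ])]
pad [0.45228366 0.08616809 0.07      ]
```

View pics/d.png

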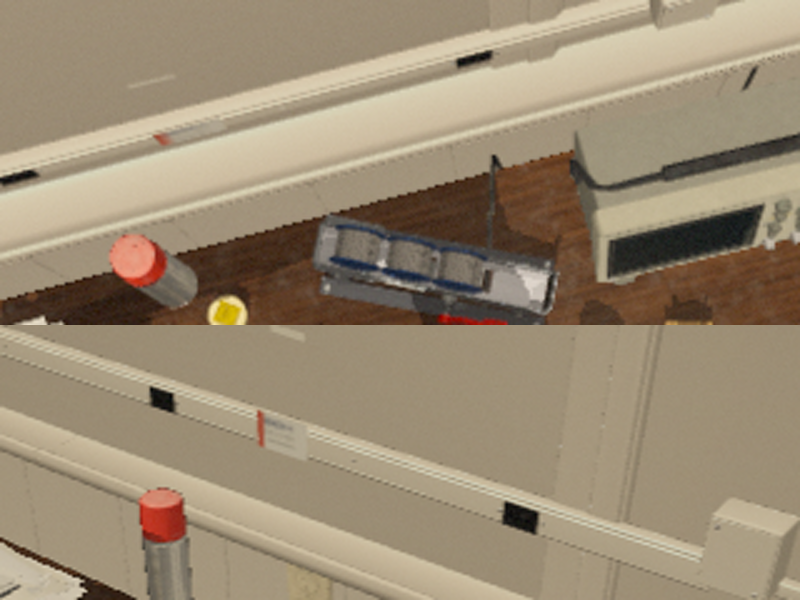

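Run:
```python
from fit import *
T=vision.get_image("top");S=vision.get_image("scene")
ft=lambda x,y:np.array([120+x/2.5,85+y/2.5]); fs=lambda x,y:np.array([200+x/2.5,60+(y-325)/2.5])
# detect edges: print vertical gradients along columns in both, to get line candidates
for n,c,cols in(("T",T,(140,200,330)),("S",S,(215,235,330))):
    g=cv2.cvtColor(c["color"],cv2.COLOR_BGR2GRAY).astype(int)
    for x in cols:
        col=g[80:230,x-1:x+2].mean(1); d=np.abs(np.diff(col)); k=np.where(d>7)[0]
        print(n,x,[(int(i+80),int(col[i]),int(col[i+1])) for i in k])
def line(t1,t2,s1,s2):
    o1,a=ray(T,t1);_,b=ray(T,t2);n1=np.cross(a,b);n1/=np.linalg.norm(n1)
    o2,a=ray(S,s1);_,b=ray(S,s2);n2=np.cross(a,b);n2/=np.linalg.norm(n2)
    d=np.cross(n1,n2); # point at y=.25
    p=np.linalg.solve(np.array([n1,n2,[0,1,0]]),[n1@o1,n2@o2,.25]); return p.round(3),(d/d[1]).round(3)
print("sill low",line(ft(0,262),ft(500,123),fs(0,450),fs(390,592)))
print("sill low b",line(ft(0,250),ft(500,112),fs(0,440),fs(390,575)))
print("rail", line(ft(18,178),ft(474,59),fs(162,399),fs(520,517)))
```

```text
T 140 [(140, 133, 147), (141, 147, 186), (142, 186, 195), (147, 197, 178), (148, 178, 197), (149, 197, 170), (150, 170, 154), (152, 151, 143), (153, 143, 135), (155, 133, 143), (156, 143, 178), (157, 178, 205), (177, 171, 162), (179, 157, 166), (180, 166, 193), (182, 197, 174), (183, 174, 152), (184, 152, 137), (198, 142, 128), (199, 128, 68), (205, 62, 70), (213, 67, 114), (214, 114, 183), (215, 183, 206), (223, 200, 192)]
T 200 [(125, 139, 163), (126, 163, 195), (131, 201, 191), (132, 191, 174), (133, 174, 160), (134, 160, 150), (138, 151, 143), (140, 139, 166), (141, 166, 201), (160, 182, 173), (161, 173, 165), (162, 165, 157), (164, 162, 188), (165, 188, 200), (166, 200, 184), (167, 184, 156), (168, 156, 143), (182, 143, 128), (183, 128, 52), (190, 59, 73), (200, 80, 69)]
T 330 [(93, 146, 173), (94, 173, 199), (97, 203, 195), (98, 195, 176), (99, 176, 197), (100, 197, 159), (108, 144, 166), (109, 166, 196), (126, 181, 172), (130, 163, 191), (132, 198, 180), (133, 180, 154), (134, 154, 141), (135, 141, 152), (136, 152, 144), (148, 144, 134), (149, 134, 92), (150, 92, 82), (152, 79
[... 1178 characters left out ...]
129, 111), (160, 111, 141), (179, 150, 132), (180, 132, 139), (182, 137, 98), (184, 101, 108), (185, 108, 81), (186, 81, 90), (188, 94, 77), (189, 77, 68), (191, 67, 94), (192, 94, 167), (193, 167, 151), (196, 155, 192), (197, 192, 164), (198, 164, 171), (199, 171, 160), (200, 160, 148), (201, 148, 131), (202, 131, 146), (204, 142, 126), (205, 126, 111), (206, 111, 97), (208, 102, 64), (220, 59, 81), (221, 81, 72), (222, 72, 99), (223, 99, 126), (224, 126, 107), (225, 107, 115)]
sill low (array([0.642, 0.25 , 0.158]), array([-0.28 ,  1.   , -0.013]))
sill low b (array([0.651, 0.25 , 0.174]), array([-0.274,  1.   , -0.026]))
rail (array([0.691, 0.25 , 0.273]), array([-0.269,  1.   ,  0.002]))
```

Run:
```python
from fit import *
import pickle
from scipy.spatial.transform import Rotation as Ro
T=vision.get_image("top");S=vision.get_image("scene");W=pickle.load(open("w1.pkl","rb"))
def line(t1,t2,s1,s2):
    o1,a=ray(T,t1);_,b=ray(T,t2);n1=np.cross(a,b);n1/=np.linalg.norm(n1)
    o2,a=ray(S,s1);_,b=ray(S,s2);n2=np.cross(a,b);n2/=np.linalg.norm(n2)
    d=np.cross(n1,n2)
    p=np.linalg.solve(np.array([n1,n2,[0,1,0]]),[n1@o1,n2@o2,.25]); return p.round(3),(d/d[1]).round(3)
print("low edge",line((140,183.5),(330,134),(215,114),(330,159)))
print("ridge",line((140,181.5),(330,131.3),(215,110),(330,153.5)))
print("back/top edge",line((140,156.5),(330,109),(215,97),(330,139)))
for x in(140,200,330):
    y={140:199.,200:183,330:149}[x]; print("base",atz(T,(x,y),0).round(3))
# rack + reels fit using blue/reel masks
def bm(c):
    h=cv2.cvtColor(c["color"],cv2.COLOR_BGR2HSV); return ((h[...,0]>100)&(h[...,0]<125)&(h[...,1]>110)&(h[...,2]>30)).astype(np.uint8)
for n,c in(("T",T),("S",S),("W",W)):
    m=bm(c); k,l,st,ce=cv2.connectedComponentsWithStats(m); print(n,[(st[i].tolist()) for i in range(1,k) if st[i][4]>15])
```

```text
low edge (array([0.639, 0.25 , 0.153]), array([-0.266,  1.   ,  0.   ]))
ridge (array([0.642, 0.25 , 0.17 ]), array([-0.269,  1.   , -0.003]))
back/top edge (array([0.712, 0.25 , 0.172]), array([-0.254,  1.   , -0.007]))
base [0.525 0.657 0.   ]
base [0.577 0.465 0.   ]
base [0.689 0.042 0.   ]
T [[637, 165, 3, 7, 16], [577, 227, 4, 6, 20], [476, 300, 5, 6, 22], [480, 320, 8, 13, 44], [494, 333, 4, 7, 21], [523, 369, 13, 10, 90]]
S [[323, 176, 30, 51, 89], [310, 179, 29, 52, 374], [370, 293, 20, 22, 50], [381, 304, 21, 20, 229]]
W [[148, 87, 63, 8, 247], [212, 89, 58, 7, 213], [273, 92, 54, 6, 183], [154, 130, 59, 2, 78], [216, 131, 55, 2, 88], [274, 132, 51, 2, 72]]
```

```bash
cat >> fit.py <<'E'
import pickle
seats=np.array([[0,.096,.105],[0,.033,.094],[0,-.030,.083]])
def fitrack(W,obs,pad=None):
    def res(q):
        r=[]
        for s,(l,rr,t,b) in zip(seats,obs):
            ax=rackpt([0,0,q[2]],[1,0,0]); P=proj(W,cyl(rackpt(q,s),ax)); 
            r+=[P[:40,0].min()-l,P[:40,0].max()-rr,P[:,1].min()-t,(P[40:,1].max()-b)*.0]
        if pad is not None: r+=list((proj(W,rackpt(q,[-.068,-.084,.070]))-pad))
        return np.array(r)
    o=least_squares(res,[.533,.153,-.17],loss="soft_l1"); return o.x,res(o.x)
E
python3 - <<'E'
from fit import *
W=pickle.load(open("w1.pkl","rb"));T=vision.get_image("top");S=vision.get_image("scene")
m,cs=red(W); print(cs)
q,r=fitrack(W,[(148,211,87,0),(212,270,89,0),(273,327,92,0)],np.array([344.,173]));print(q,r.round(1))
q2,r=fitrack(W,[(148,211,87,0),(212,270,89,0),(273,327,92,0)]);print(q2,r.round(1))
for c,n in((T,"T"),(S,"S")): print(n,"pad",proj(c,rackpt(q,[-.068,-.084,.07])),"obs",(317.2,218.7) if n=="T" else (326.3,239.3))
b=atz(T,(359.5,197.5),0);print("instr base",b)
o,d=ray(T,(358,172.5));k=(b[0]-o[0])/d[0];print("instr top z",(o+k*d))
# reel_new in wrist + scene: blue
r=finder.regions_of("scene","reel_new")
# fit reel by S silhouettes: bbox of blue/mask, and W bbox
def res(p):
    ax=[np.sin(p[2]),np.cos(p[2]),0]; C=cyl(np.array([p[0],p[1],.036]),ax)
    a=proj(W,C);s=proj(S,C)
    return np.r_[a[:,0].min()-504.,a[:,0].max()-562,a[:,1].min()-122,a[:,1].max()-176, s[:,0].min()-369.5,s[:,0].max()-402,s[:,1].min()-293]
o=least_squares(res,[.432,-.164,0.],loss="soft_l1");print("reel",o.x,res(o.x).round(1))
print("carton rim W",[atz(W,p,.026).round(3) for p in((494,123),(545,121),(500,182))])
E
```

```text
[(array([ 288,  158,   70,   30, 1058], dtype=int32), array([333.77221172, 169.87996219]))]
[ 0.53370686  0.15635618 -0.18407619] [-0.9  0.9  0.2  0.  -0.6  1.2  0.2  0.  -1.8  0.9 -0.9  0.   0.1  0.6]
[ 0.5332601   0.15656371 -0.19137804] [-1.   0.9 -0.1  0.  -0.6  1.2  0.4  0.  -1.8  0.9 -0.2  0. ]
T pad [316.26985931 218.23520818] obs (317.2, 218.7)
S pad [325.89481768 240.61636252] obs (326.3, 239.3)
instr base [ 0.52852296 -0.05307511  0.        ]
instr top z [ 0.52852296 -0.02452828  0.37184368]
reel [ 0.43518956 -0.16377473  0.03660624] [-2.7  2.2 -0.2  0.1 -0.9  0.2  0.1]
carton rim W [array([ 0.477, -0.122,  0.026]), array([ 0.467, -0.188,  0.026]), array([ 0.396, -0.129,  0.026])]
```

Emit:
play_rows:
  motion: "0 14 17 20 0.01;0 13.5 17.4 40 0;0 0 0 45 0;0 0 0 45 0;0 0 0 45 0;0 0 0 35 0;0 0 0 14 0;0 0 0 0 0;0 0 0 0 0"

```text
time: 4.15
tcp_pos: [0.4458, 0.0843, 0.087]
tool_rot: [0.996, -0.091, 0.0, 0.0]
ft_force: [0.9, 0.2, 0.3]
gripper_width: 0.0009
finger_force: 0.0
```

Run:
```python
from fit import *
s=sense();print(s["tcp_pos"],s["ft_force"])
q=[.5337,.1563,-.184]; d=s["tcp_pos"][:2]-np.array(q[:2]); c,n=np.cos(q[2]),np.sin(q[2]); print("rack",c*d[0]+n*d[1],-n*d[0]+c*d[1])
W=vision.get_image("wrist");S=vision.get_image("scene")
cv2.imwrite("pics/e.png",np.hstack([W["color"][0:480,160:500],cv2.resize(S["color"][180:280,270:365],(456,480),interpolation=2)]))
pickle.dump(W,open("w2.pkl","wb"))
```

```text
[0.44584832 0.08432152 0.08701641] [0.88955564 0.22103458 0.29537384]
rack -0.07319927780969604 -0.08683711294216187
```

View pics/e.png

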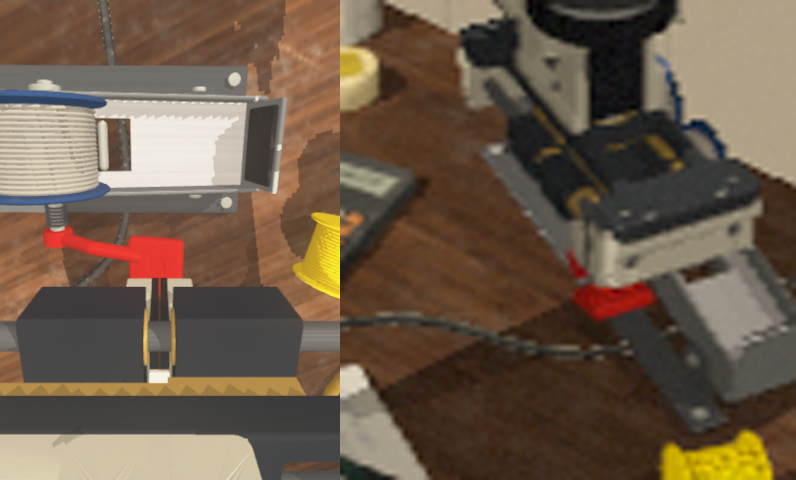

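The wrist crop shows the closed fingers over the red pad at about (157,262), and the front reel's near flange is clear of the body. Now I'll press.

Emit:
play_rows:
  motion: "0 0 0 8 0;0 0 0 8 0;0 0 0 6 0;0 0 0 6 0;0 0 0 5 0;0 0 0 4 0;0 0 0 0 0"

```text
time: 4.95
tcp_pos: [0.4449, 0.083, 0.0489]
tool_rot: [0.996, -0.091, -0.001, 0.001]
ft_force: [-0.8, -4.7, 7.8]
gripper_width: 0.0003
finger_force: 3.9
```

Emit:
play_rows:
  motion: "0 0 0 3 0;0 0 0 3 0;0 0 0 0 0"

```text
time: 5.25
tcp_pos: [0.4447, 0.0827, 0.043]
tool_rot: [0.996, -0.091, -0.001, 0.001]
ft_force: [0.5, -6.3, 7.5]
gripper_width: 0.0005
finger_force: 4.0
```

Emit:
play_rows:
  motion: "0 0 0 2 0;0 0 0 2 0;0 0 0 0 0"

```text
time: 5.55
tcp_pos: [0.4447, 0.0827, 0.0391]
tool_rot: [0.996, -0.091, -0.001, 0.001]
ft_force: [0.3, -7.7, 8.3]
gripper_width: 0.0001
finger_force: 4.9
```

Emit:
play_rows:
  motion: "0 0 0 2 0;0 0 0 1.5 0;0 0 0 0 0"

```text
time: 5.85
tcp_pos: [0.445, 0.0827, 0.0374]
tool_rot: [0.996, -0.091, -0.0, 0.001]
ft_force: [-9.1, -9.1, 34.5]
gripper_width: 0.0002
finger_force: 17.8
```

Run:
```python
from fit import *
W=vision.get_image("wrist")
r=finder.regions_of("wrist","reel_oldest")
for x in r[:5]:
    ys,xs=np.where(x["mask"]);print(x["conf"],x["pixel"],xs.min(),xs.max(),ys.min(),ys.max())
print([c[0].tolist() for c in red(W)[1]])
```

```text
0.71 [388.2, 147.2] 299 490 70 228
[[165, 242, 185, 65, 4542]]
```

Emit:
play_rows:
  motion: "0 0 0 -0.7 0;0 0 0 0 0;0 0 0 0 0;0 0 0 0 0;0 0 0 0 0;0 0 0 0 0;0 0 0 0 0;0 0 0 0 0;0 0 0 0 0"

```text
time: 6.85
tcp_pos: [0.4449, 0.0827, 0.0377]
tool_rot: [0.996, -0.091, -0.0, 0.001]
ft_force: [-6.1, -8.4, 25.5]
gripper_width: 0.0005
finger_force: 13.8
```

Run:
```python
from fit import *
W=vision.get_image("wrist"); cv2.imwrite("pics/g.png",W["color"][:300])
```

```text
(no output)
```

View pics/g.png

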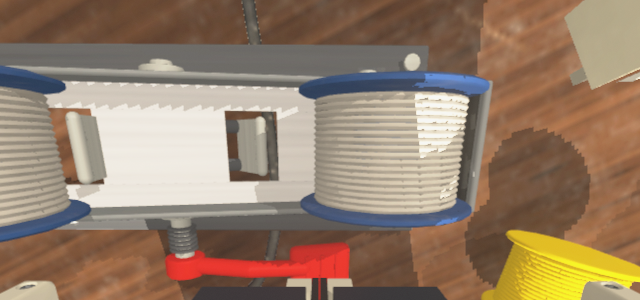

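The wrist image shows the oldest reel at the low-end stop at (395,148), and the second reel still held behind the rear stop at (30,150). I'll let the lever up and head for the tray.

Emit:
play_rows:
  motion: "0 0 0 -8 0;0 0 0 -12 0;0 0 0 -15 0;0 0 0 -30 0;0 0 0 -40 0;0 0 0 -40 0;0 0 0 -40 0;0 0 10 -25 0;0.75 0 40 -10 0;0.75 0 45 0 0;0.75 0 45 0 0;0.75 0 45 0 0;0.75 0 40 0 -0.07;0.75 0 22 0 -0.08;0.75 0 0 0 0;0.75 0 0 0 0"

```text
time: 8.5
tcp_pos: [0.4019, -0.1594, 0.2561]
tool_rot: [1.0, -0.018, -0.0, -0.0]
ft_force: [0.4, -0.3, 0.5]
gripper_width: 0.0589
finger_force: 0.0
```

Run:
```python
from fit import *
s=sense();print(s["tcp_pos"],s["tool_rot"],s["ft_force"],s["gripper_width"])
W=vision.get_image("wrist");T=vision.get_image("top");S=vision.get_image("scene")
cv2.imwrite("pics/w3.png",W["color"]);pickle.dump((W,T,S),open("w3.pkl","wb"))
cv2.imwrite("pics/i.png",np.hstack([cv2.resize(W["color"][:300],(480,225)),cv2.resize(T["color"][165:225,240:325],(319,225),interpolation=2)]))
```

```text
[ 0.40191287 -0.15935073  0.25613818] [ 9.99841553e-01 -1.77968863e-02 -3.04947346e-04 -2.16468103e-04] [ 0.43174613 -0.29157833  0.53548089] 0.05886642575152879
```

View pics/i.png

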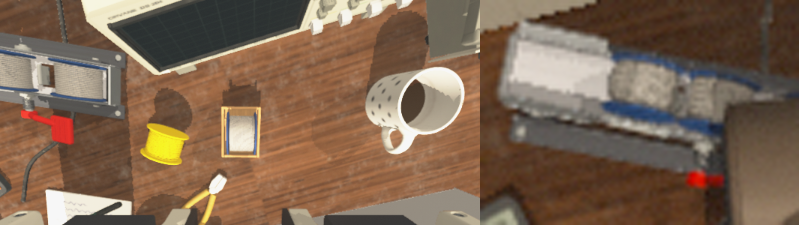

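The lane has advanced: the bay at upper left is empty, the second and third reels have moved forward, and one reel lies at the pick station. The tray is centred at wrist pixel (321,176), so I'll refine the reel pose.

Run:
```python
from fit import *
W,T,S=pickle.load(open("w3.pkl","rb"))
h=cv2.cvtColor(W["color"],cv2.COLOR_BGR2HSV)[130:220,280:360]
m=((h[...,0]>95)&(h[...,0]<130)&(h[...,1]>80)).astype(np.uint8)
k,l,st,ce=cv2.connectedComponentsWithStats(m)
for i in range(1,k):
    if st[i][4]>10:
        pts=np.argwhere(l==i)[:,::-1].astype(np.float32)+[280,130]
        print(st[i]+[280,130,0,0,0],cv2.fitLine(pts.astype(np.float32),2,0,.01,.01).ravel())
# cardboard outer outline
o=((h[...,0]>8)&(h[...,0]<25)&(h[...,1]>90)&(h[...,2]>150)).astype(np.uint8)
k,l,st,ce=cv2.connectedComponentsWithStats(o); i=1+st[1:,4].argmax(); pts=(np.argwhere(l==i)[:,::-1]+[280,130]).astype(np.float32)
r=cv2.minAreaRect(pts);print(r); b=cv2.boxPoints(r); B=np.array([atz(W,p,.026)[:2] for p in b]);print(B.round(4),B.mean(0))
print(proj(W,cyl(np.array([.435,-.164,.036]),[0.03,1,0])).min(0),proj(W,cyl(np.array([.435,-.164,.036]),[0.03,1,0])).max(0))
```

```text
[302 150   3  55 118] [ 1.4355600e-02 -9.9989694e-01  3.0293219e+02  1.7711017e+02]
[339 151   3  55  99] [ 1.7606020e-02 -9.9984503e-01  3.4031314e+02  1.7900000e+02]
((319.5, 175.0), (88.0, 79.0), 90.0)
[[ 0.4867 -0.1176]
 [ 0.4834 -0.2059]
 [ 0.3821 -0.2058]
 [ 0.3856 -0.1104]] [ 0.43443801 -0.15991109]
[302.73225206 147.8322851 ] [344.21473637 205.63508696]
```

Emit:
play_rows:
  motion: "0.75 16 1 20 0;0.75 16 1 40 0;0.75 0 0 45 0;0.75 0 0 45 0;0.75 0 0 35 0;0.75 0 0 20 0;0.75 0 0 7 0;0.75 0 0 0 0;0.75 0 0 0 0"
  force: 35

```text
time: 9.55
tcp_pos: [0.435, -0.1618, 0.0457]
tool_rot: [1.0, -0.016, 0.001, 0.0]
ft_force: [-0.1, -0.1, 1.0]
gripper_width: 0.0661
finger_force: 0.0
```

Run:
```python
from fit import *
s=sense();print(s["tcp_pos"],s["gripper_width"])
W=vision.get_image("wrist");cv2.imwrite("pics/j.png",W["color"][130:430,150:490])
```

```text
[ 0.43500926 -0.16182296  0.04573801] 0.06609173711648444
```

View pics/j.png

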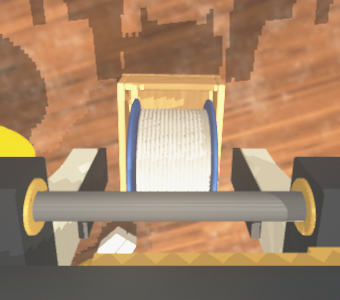

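The fingers straddle the reel evenly (reel at 127–217, fingers at 105 and 235 in the crop). I'll close on it.

Emit:
play_rows:
  motion: "0.65 0 0 2 0;0.6 0 0 0 0;0.52 0 0 0 0;0.45 0 0 0 0;0.4 0 0 0 0;0.3 0 0 0 0;0.3 0 0 0 0;0.3 0 0 0 0;0.3 0 0 0 0;0.3 0 0 -8 0;0.3 0 0 -15 0;0.3 0 0 -20 0;0.3 0 0 0 0;0.3 0 0 0 0"
  force: 35

```text
time: 11.0
tcp_pos: [0.4337, -0.1621, 0.0858]
tool_rot: [1.0, -0.017, 0.0, -0.0]
ft_force: [-0.8, -0.1, -3.9]
gripper_width: 0.043
finger_force: 35.0
```

Emit:
play_rows:
  motion: "0.3 0 0 -30 0;0.3 -6 0 -45 0;0.3 -14 0 -45 0;0.3 -14 -10 -40 0;0.3 0 -40 -14 0;0.3 0 -42 0 0;0.3 0 -42 0 0;0.3 0 -42 0 0;0.3 0 -42 0 0;0.3 0 -40 0 0;0.3 0 -10 0 0;0.3 0 0 0 0"

```text
time: 12.2
tcp_pos: [0.4082, 0.108, 0.2585]
tool_rot: [1.0, -0.015, -0.001, 0.001]
ft_force: [-0.5, -0.4, -3.2]
gripper_width: 0.0428
finger_force: 35.0
```

Emit:
play_rows:
  motion: "0.3 0 0 0 0.1;0.3 0 0 0 0.145;0.3 0 0 0 0.145;0.3 0 0 0 0.145;0.3 0 0 0 0.145;0.3 0 0 0 0.145;0.3 0 0 0 0.145;0.3 0 0 0 0.145;0.3 0 0 0 0.145;0.3 0 0 0 0.145;0.3 0 0 0 0.145;0.3 0 0 0 0.145;0.3 0 0 0 0.03;0.3 0 0 0 0;0.3 0 0 0 0"

```text
time: 13.7
tcp_pos: [0.4087, 0.1063, 0.2595]
tool_rot: [-0.639, 0.769, 0.0, -0.0]
ft_force: [-0.5, 0.2, -2.2]
gripper_width: 0.0427
finger_force: 35.0
```

Run:
```python
from fit import *
from scipy.spatial.transform import Rotation as Ro
s=sense();R=Ro.from_quat(s["tool_rot"]).as_matrix();print(s["tcp_pos"],R.round(3).tolist(),s["gripper_width"],s["joint_positions"])
W=vision.get_image("wrist");pickle.dump(W,open("w4.pkl","wb"));cv2.imwrite("pics/w4.png",W["color"])
T=vision.get_image("top");cv2.imwrite("pics/t4.png",T["color"])
q=[.5337,.1563,-.184];t=rackpt(q,[0,.101,.113+.006]);print("target",t,"tool shift",R.T@(t-s["tcp_pos"])*1000, "psi",np.arctan2(R[1,0],R[0,0]))
```

```text
[0.40865234 0.10627295 0.25950579] [[-0.183, -0.983, -0.0], [-0.983, 0.183, -0.0], [0.0, 0.0, -1.0]] 0.042737945737138336 [ 7.25870016e-01 -9.77925953e-02 -4.50085795e-01 -7.33595209e-05
 -1.21903654e+00 -9.10272806e-01]
target [0.55217931 0.25559509 0.119     ] tool shift [-173.16365475 -113.7632      140.39677425] psi -1.7552243384064312
```

Emit:
play_rows:
  motion: "0.3 -20 -13 0 0;0.3 -31 -20 0 0;0.3 -31 -20 0 0;0.3 -31 -20 0 0;0.3 -31 -20 0 0;0.3 -20 -14 10 0;0.3 -9 -7 20 0;0.3 0 0 20 0;0.3 0 0 0 0;0.3 0 0 0 0"

```text
time: 14.8
tcp_pos: [0.553, 0.2554, 0.2098]
tool_rot: [-0.638, 0.77, -0.0, -0.001]
ft_force: [1.4, -0.1, -2.8]
gripper_width: 0.0427
finger_force: 35.0
```

Run:
```python
from fit import *
from scipy.spatial.transform import Rotation as Ro
s=sense();R=Ro.from_quat(s["tool_rot"]).as_matrix();print(s["tcp_pos"],s["ft_force"])
W=vision.get_image("wrist");pickle.dump(W,open("w5.pkl","wb"))
q=[.5337,.1563,-.184];t=rackpt(q,[0,.101,.1136]);print("tool shift",R.T@(t-s["tcp_pos"])*1000)
im=W["color"].copy()
for y in np.arange(-.14,.15,.02):
    for x in(-.0245,.0245):
        p=proj(W,rackpt(q,[x,y,.056+.176*y+.016])); cv2.circle(im,tuple(int(v) for v in p),2,(0,255,0),-1)
for x in(-.035,.035):
    for y in(.07,.13):
        p=proj(W,rackpt(q,[x,y,.056+.176*y+.023])); cv2.circle(im,tuple(int(v) for v in p),3,(255,0,255),-1)
cv2.imwrite("pics/k.png",im)
```

```text
[0.55299424 0.25538114 0.20981977] [ 1.42288053 -0.05563459 -2.84380672]
tool shift [-0.1681293   0.81441386 96.2198688 ]
```

View pics/k.png

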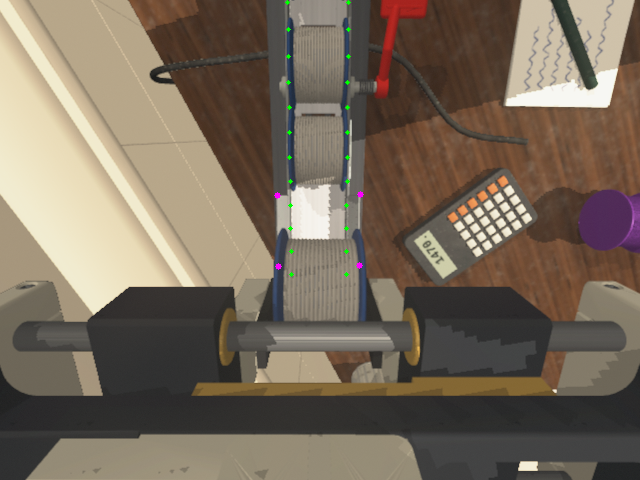

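The lane projection lies on the guides, with lane edges at about 290 and 347. The bay is empty below reel 2 at (318,150), and the held reel is centred at about 322. I'll descend.

Emit:
play_rows:
  motion: "0.3 0 0 25 0;0.3 0 0 25 0;0.3 0 0 18 0;0.3 0 0 10 0;0.3 0 0 5 0;0.3 0 0 0 0;0.3 0 0 0 0"

```text
time: 15.55
tcp_pos: [0.5536, 0.256, 0.128]
tool_rot: [-0.638, 0.77, -0.0, 0.001]
ft_force: [-0.1, 0.6, -2.6]
gripper_width: 0.043
finger_force: 35.0
```

Emit:
play_rows:
  motion: "0.3 0 0 3 0;0.3 0 0 2 0;0.3 0 0 1 0;0.3 0 0 0 0"

```text
time: 15.95
tcp_pos: [0.5529, 0.2555, 0.1206]
tool_rot: [-0.638, 0.77, 0.0, -0.0]
ft_force: [-0.2, 0.3, -2.5]
gripper_width: 0.0429
finger_force: 35.0
```

Emit:
play_rows:
  motion: "0.3 0 0 2 0;0.3 0 0 1.5 0;0.3 0 0 1 0;0.3 0 0 0 0"

```text
time: 16.35
tcp_pos: [0.5529, 0.2555, 0.116]
tool_rot: [-0.638, 0.77, -0.0, -0.0]
ft_force: [0.0, 0.8, -3.1]
gripper_width: 0.0428
finger_force: 35.0
```

Emit:
play_rows:
  motion: "0.3 0 0 1 0;0.3 0 0 0 0;0.3 0 0 0 0"

```text
time: 16.65
tcp_pos: [0.553, 0.2556, 0.1153]
tool_rot: [-0.638, 0.77, -0.0, 0.0]
ft_force: [-0.6, -0.3, -2.2]
gripper_width: 0.0429
finger_force: 35.0
```

Emit:
play_rows:
  motion: "0.3 0 0 1 0;0.3 0 0 0 0;0.3 0 0 0 0"

```text
time: 16.95
tcp_pos: [0.5529, 0.2555, 0.1142]
tool_rot: [-0.638, 0.77, -0.0, -0.0]
ft_force: [-0.4, 0.1, -2.4]
gripper_width: 0.0427
finger_force: 35.0
```

Emit:
play_rows:
  motion: "0.3 0 0 0.8 0;0.3 0 0 0 0;0.3 0 0 0 0"

```text
time: 17.25
tcp_pos: [0.553, 0.2556, 0.1134]
tool_rot: [-0.638, 0.77, -0.0, -0.0]
ft_force: [1.1, -0.6, -2.8]
gripper_width: 0.0427
finger_force: 35.0
```

Emit:
play_rows:
  motion: "0.3 0 0 1 0;0.3 0 0 0 0;0.3 0 0 0 0"

```text
time: 17.55
tcp_pos: [0.553, 0.2556, 0.1132]
tool_rot: [-0.638, 0.77, -0.0, 0.0]
ft_force: [-3.5, -1.0, 6.3]
gripper_width: 0.0427
finger_force: 35.0
```

Emit:
play_rows:
  motion: "0.3 0 0 0.8 0;0.3 0 0 0 0;0.3 0 0 0 0"

```text
time: 17.85
tcp_pos: [0.5531, 0.2556, 0.1131]
tool_rot: [-0.638, 0.77, -0.0, 0.0]
ft_force: [-6.5, -0.6, 11.0]
gripper_width: 0.0429
finger_force: 35.0
```

Contact comes with a sideways push toward the robot, so the reel probably touches the far guide flare. I'll lift slightly, shift 1.2 mm toward the robot and set down again.

Emit:
play_rows:
  motion: "0.3 0 0 -2.8 0;0.3 0 1.2 0 0;0.3 0 0 0 0;0.3 0 0 1.2 0;0.3 0 0 0 0;0.3 0 0 0 0"

```text
time: 18.45
tcp_pos: [0.5518, 0.2558, 0.1133]
tool_rot: [-0.638, 0.77, -0.0, -0.0]
ft_force: [-0.8, -0.1, 0.9]
gripper_width: 0.043
finger_force: 35.0
```

Emit:
play_rows:
  motion: "0.3 0 0 0.8 0;0.3 0 0 0 0;0.3 0 0 0 0"

```text
time: 18.75
tcp_pos: [0.5518, 0.2558, 0.1132]
tool_rot: [-0.638, 0.77, -0.0, 0.0]
ft_force: [-3.4, -0.3, 5.4]
gripper_width: 0.0429
finger_force: 35.0
```

Run:
```python
from fit import *
s=sense();print(s["ft_force"],s["ft_torque"])
```

```text
[-3.43589918 -0.26194619  5.42250115] [-9.30211490e-02  1.27664333e+00  2.83598593e-04]
```

Emit:
play_rows:
  motion: "0.3 0 0 -3 0;0.3 0 0 0 0;0.3 0 0 0 0"

```text
time: 19.05
tcp_pos: [0.5517, 0.2557, 0.1151]
tool_rot: [-0.638, 0.77, 0.0, -0.0]
ft_force: [-0.1, 0.1, -3.2]
gripper_width: 0.0427
finger_force: 35.0
```

Run:
```python
from fit import *
s=sense();print(s["tcp_pos"],s["ft_force"],s["ft_torque"])
W=vision.get_image("wrist");pickle.dump(W,open("w6.pkl","wb"))
q=[.5337,.1563,-.184]
h=cv2.cvtColor(W["color"],cv2.COLOR_BGR2HSV)
m=((h[...,0]>95)&(h[...,0]<130)&(h[...,1]>80)&(h[...,2]>30)).astype(np.uint8);m[:,:240]=0;m[:,410:]=0
for row in range(20,300,20): print(row,np.where(m[row])[0])
for y in(.033,-.03,.1):print(y,[proj(W,rackpt(q,[x,y,.088+.176*y+.02])).round(1) for x in(-.0215,.0215)])
```

```text
[0.55170902 0.25573214 0.11513533] [-0.09566824  0.11369277 -3.15095584] [ 0.11573009 -0.0715972   0.01074529]
20 [263 264 265 266 267 268 269 270 271 272 357 358 359 360 361 362 363]
40 [264 265 266 267 268 269 270 271 272 273 274 356 357 358 359 360 361 362]
60 [267 268 269 270 271 272 273 274 275 355 356 357 358 359 360]
80 [270 271 272 273 274 275 276 277 278 279 352 353 354 355 356 357]
100 [268 269 270 271 272 273 274 275 276 277 351 352 353 354 355 356 357 358
 359]
120 [265 266 267 268 269 270 271 272 273 274 275 355 356 357 358 359 360 361]
140 [265 266 267 268 269 270 271 272 273 274 356 357 358 359 360 361]
160 [265 266 267 268 269 270 271 272 273 274 356 357 358 359 360 361]
180 [266 267 268 269 270 271 272 273 274 275 356 357 358 359 360]
200 [269 270 271 272 273 274 275 277 278 355 356 357 358]
220 []
240 [278 279 280 281 358 359 360 361]
260 [275 276 277 278 279 280 360 361 362 363 364]
280 [274 275 276 277 278 281 362 363 364 365]
0.033 [array([360.8, 159.5]), array([269.4, 159.8])]
-0.03 [array([362.5,  12.9]), array([266.1,  13.4])]
0.1 [array([359.2, 299.6]), array([272.5, 299.9])]
```

The contact height matches the lane floor at both lateral positions: 0.1132 measured against 0.1127–0.1136 expected. The reel is therefore on the floor between the guides. I'll recentre, touch down lightly and release.

Emit:
play_rows:
  motion: "0.3 0 -1.2 0 0;0.3 0 0 1 0;0.3 0 0 0.6 0;0.3 0 0 0 0;0.3 0 0 0 0"
  force: 15

```text
time: 19.6
tcp_pos: [0.5529, 0.2556, 0.1138]
tool_rot: [-0.638, 0.77, -0.0, -0.0]
ft_force: [-0.2, -0.1, -3.3]
gripper_width: 0.0428
finger_force: 15.0
```

Emit:
play_rows:
  motion: "0.3 0 0 0.8 0;0.3 0 0 0 0;0.3 0 0 0 0"

```text
time: 19.9
tcp_pos: [0.5531, 0.2556, 0.1133]
tool_rot: [-0.638, 0.77, -0.0, 0.0]
ft_force: [-0.2, -0.6, -0.5]
gripper_width: 0.0428
finger_force: 15.0
```

Emit:
play_rows:
  motion: "0.5 0 0 0 0;0.54 0 0 0 0;0.6 0 0 0 0;0.66 0 0 0 0;0.7 0 0 0 0;0.7 0 0 0 0;0.7 0 0 0 0;0.7 0 0 0 0"

```text
time: 20.7
tcp_pos: [0.553, 0.2556, 0.1131]
tool_rot: [-0.638, 0.77, -0.0, 0.0]
ft_force: [0.1, 1.1, 0.5]
gripper_width: 0.0611
finger_force: 0.0
```

```bash
cat > chk.py <<'E'
from fit import *
s=sense();print(s["tcp_pos"],s["ft_force"],s["gripper_width"])
W=vision.get_image("wrist");q=[.5337,.1563,-.184]
h=cv2.cvtColor(W["color"],cv2.COLOR_BGR2HSV)
m=((h[...,0]>95)&(h[...,0]<130)&(h[...,1]>80)&(h[...,2]>30)).astype(np.uint8);m[:,:200]=0;m[:,430:]=0
k,l,st,ce=cv2.connectedComponentsWithStats(m);print([st[i].tolist() for i in range(1,k) if st[i][4]>40])
for y in(.096,.033,-.03):
    a=proj(W,cyl(rackpt(q,[0,y,.088+.176*y]),rackpt([0,0,q[2]],[1,0,0]))); print(y,a[:40].min(0).round(),a[:40].max(0).round(),a[40:].min(0).round(),a[40:].max(0).round())
E
python3 chk.py
```

```text
[0.55297262 0.25556928 0.11305533] [0.10981259 1.12301704 0.45258724] 0.06114135703640594
[[264, 0, 20, 219, 2207], [351, 0, 18, 220, 1488], [273, 221, 15, 100, 719], [356, 221, 11, 100, 538]]
0.096 [270. 218.] [285. 338.] [352. 218.] [366. 338.]
0.033 [267.  90.] [283. 219.] [353.  90.] [368. 218.]
-0.03 [263. -61.] [282.  96.] [354. -61.] [371.  95.]
```

Released. The reel has rolled forward against its neighbour, with its edge at row 221 against 218 predicted. I'll retreat straight up and check.

Emit:
play_rows:
  motion: "0.72 0 0 -5 0;0.72 0 0 -12 0;0.72 0 0 -20 0;0.72 0 0 -30 0;0.72 0 0 -35 0;0.72 0 0 -35 0;0.72 15 25 -10 0;0.72 20 40 0 0;0.72 20 40 0 0;0.72 10 30 0 0;0.72 0 0 0 0;0.72 0 0 0 0"

```text
time: 21.95
tcp_pos: [0.4081, 0.2171, 0.2618]
tool_rot: [-0.639, 0.77, 0.0, 0.002]
ft_force: [-0.2, 0.5, 0.6]
gripper_width: 0.0631
finger_force: 0.0
```

```bash
python3 chk.py
python3 - <<'E'
from fit import *
q=[.5337,.1563,-.184]
W=vision.get_image("wrist");S=vision.get_image("scene");T=vision.get_image("top")
for n,c in(("wrist",W),("scene",S),("top",T)):
    print(n,[(round(r["conf"],2),r["pixel"]) for r in finder.regions_of(n,"reel_new")],[(round(r["conf"],2),r["pixel"]) for r in finder.regions_of(n,"release_lever")[:2]])
    print(" expect",[proj(c,rackpt(q,p)).round().tolist() for p in([0,.096,.105],[0,.033,.094],[0,-.03,.083],[0,-.113,.069],[-.068,-.084,.07])])
for n,m in(("red S",red(S)),("red T",red(T))): print(n,[(c[0].tolist()) for c in m[1]])
E
```

```text
[0.40811805 0.21706917 0.26180071] [-0.1854546   0.4801227   0.59037829] 0.06307306211466635
[[200, 28, 9, 66, 421], [200, 115, 17, 191, 2236]]
0.096 [152. 244.] [181. 306.] [198. 244.] [219. 306.]
0.033 [147. 181.] [177. 245.] [194. 181.] [216. 244.]
-0.03 [142. 113.] [174. 181.] [191. 113.] [214. 181.]
wrist [(0.95, [189.1, 269.3]), (0.18, [344.8, 263.0])] [(0.63, [229.2, 128.1]), (0.59, [248.8, 103.9])]
 expect [[189.0, 275.0], [185.0, 213.0], [182.0, 148.0], [176.0, 57.0], [250.0, 90.0]]
scene [(0.76, [348.1, 282.1]), (0.7, [325.1, 238.8]), (0.65, [318.7, 185.7])] [(0.73, [320.6, 236.2]), (0.65, [318.8, 187.3])]
 expect [[319.0, 189.0], [329.0, 203.0], [340.0, 218.0], [354.0, 240.0], [326.0, 241.0]]
top [(0.72, [356.3, 228.6]), (0.49, [263.6, 182.9])] [(0.65, [312.9, 216.8]), (0.22, [315.3, 210.2])]
 expect [[262.0, 184.0], [283.0, 189.0], [303.0, 193.0], [329.0, 199.0], [316.0, 218.0]]
red S [[317, 231, 18, 15, 154]]
red T [[626, 87, 14, 13, 89], [169, 182, 17, 17, 86], [295, 210, 28, 15, 181], [583, 335, 35, 30, 65]]
```

All four reels are where they should be: a continuous row of three with the new one at seat 3, and the oldest at the pick station. The lever is back up.

```bash
python3 -c "
from h import *
print(sign_off())"
```

```text
the job is handed in; nothing more can be done
None
```

The job is handed in: one lever press released the oldest reel to the pick station, the next two rolled forward, and the new reel was set down in the bay behind them; final camera checks matched these positions, though no verdict came back.

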